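Load the potting instruments into the turntable caddy and prove it turns

TASK

Clear the scrub pad out of the turntable caddy's empty slot, laying it flat in the middle of the round aluminium tray; then lay the instruments that are here into the slot in their order of use - dibber, spatula, tweezers, scoop, brush - counting lanes from the one with the stud, each fully down in the notches of its own lane with its head pointing outwards from the hub, and the lane of a missing instrument left empty. Only when all are laid, turn the caddy, which has a crank knob for the purpose, through one full turn (either way), so that the slot ends up facing the index post again as at the start and everything still lies in its lane. Leave the mug, peg basket, clothes pegs, pot and bottle where they are, and note that things may get knocked or slip on the way: check, and put right what has shifted.

Things in the scene. Friction and masses are not known exactly. Their poses are not given: they have to be found in the camera images.
- dibber_mid (a point): middle of the handle of the dibber, where to grip it. Handle (as on all five): pale wood, 96 mm long (48 either side of here), 14 x 14 mm square; then the head, to 88 mm from here: a plain tapered steel point, 40 mm long, narrowing from 14 mm to 3 mm. x = towards the head, z up. 60 g. Starts flat on the slab (this point 7 mm up), or absent (None)
- dibber_head (a point): point in the head of the dibber, 70 mm from the middle of its handle along its length; same axes
- spatula_mid (a point): middle of the handle of the spatula, where to grip it. Handle (as on all five): pale wood, 96 mm long (48 either side of here), 14 x 14 mm square; then the head, to 88 mm from here: a thin flat steel blade 24 mm wide, 30 mm long, 3 mm thick on a short neck. x = towards the head, z up. 60 g. Starts flat on the slab (this point 7 mm up), or absent (None)
- spatula_head (a point): point in the head of the spatula, 70 mm from the middle of its handle along its length; same axes
- tweezers_mid (a point): middle of the handle of the tweezers, where to grip it. Handle (as on all five): pale wood, 96 mm long (48 either side of here), 14 x 14 mm square; then the head, to 88 mm from here: two slender steel tines (4 mm thick) that bow apart to 22 mm and come together again at the tip. x = towards the head, z up. 60 g. Starts flat on the slab (this point 7 mm up), or absent (None)
- tweezers_head (a point): point in the head of the tweezers, 70 mm from the middle of its handle along its length; same axes
- scoop_mid (a point): middle of the handle of the scoop, where to grip it. Handle (as on all five): pale wood, 96 mm long (48 either side of here), 14 x 14 mm square; then the head, to 88 mm from here: a small open steel trough 24 mm wide, 30 mm long, 12 mm deep, with a back and two side walls. x = towards the head, z up. 60 g. Starts flat on the slab (this point 7 mm up), or absent (None)
- scoop_head (a point): point in the head of the scoop, 70 mm from the middle of its handle along its length; same axes
- brush_mid (a point): middle of the handle of the brush, where to grip it. Handle (as on all five): pale wood, 96 mm long (48 either side of here), 14 x 14 mm square; then the head, to 88 mm from here: a solid steel ferrule and a thick black block of stiff bristle, 22 to 24 mm wide and 8 to 10 mm thick. x = towards the head, z up. 60 g. Starts flat on the slab (this point 7 mm up), or absent (None)
- brush_head (a point): point in the head of the brush, 70 mm from the middle of its handle along its length; same axes
- lane1 (a point): seat of lane 1 (dibber) in the caddy's slot: where the middle of the handle is when fully down, 56 mm above the slab. Axes turn with the caddy: x = outwards from the hub, along the lane; z up; -y = towards lanes 2 to 5, 40 mm apart. Lane 1 has a black stud 12 mm wide on the slot floor at its outer end, and is leftmost when looking outwards from the hub
- lane5 (a point): the like seat of lane 5 (brush), 160 mm from lane 1; same axes. A lane is a pair of notches 24 mm wide, 12 deep, in two upright white combs 8 mm thick, 36 mm inwards and 36 mm outwards of the seat. Notch bottoms are 49 mm, tooth tops 61 mm above the slab; between the combs the slot floor (35 mm) is open, so fingers fit down beside a handle
- caddy (a joint): angle of the caddy in rad, 0 at the start, positive anticlockwise seen from above; turns either way past a full turn (stops at 7.5 either way); a steady friction of 0.3 N m (3 N at the knob) holds it where it is left
- hub (a point): centre of the caddy on its vertical axis, top of the hub, 77 mm up. A wooden disc, radius 195 mm, top 32 mm up: on one half four filled white compartments (rims 77 mm up), on the other the empty slot. On the slab just outside the rim stands a black index post 28 mm high, opposite the middle of the slot at the start. Axes turn with the caddy, x = towards lane 3
- crank (a point): middle of the crank knob: upright black cylinder, 18 mm across, 46 mm tall (90 to 136 mm above the slab, this point 116), 105 mm from the caddy's axis, opposite the slot, above the partition of the compartments. It spins freely on its own pin, so it can be held without turning the wrist
- pad_mid (a point): centre of the hard grey silicone scrub pad, a firm brick 96 x 58 x 20 mm (x = its length, z up), 100 g. Starts flat on the comb teeth in the slot, this point 71 mm above the slab, its length along the lanes within 0.15 rad
- tray_floor (a point): centre of the inner floor of the round aluminium tray, 4 mm above the slab; inside radius 76 mm, rim 12 mm above the slab. Fixed to the slab
- mug: white ceramic mug, 80 mm wide, 90 mm tall, origin under its centre; to be left alone
- peg_basket: yellow plastic peg basket, 110 x 140 x 70 mm, origin under its centre; to be left alone
- peg_a: wooden clothes peg lying on the slab, 72 x 11 x 10 mm, origin under its centre; to be left alone
- peg_b: another such clothes peg; to be left alone
- pot: small terracotta pot, 66 mm wide, 58 mm tall, origin under its centre; to be left alone
- bottle: green plastic bottle, 60 mm wide, 170 mm tall, origin under its centre; to be left alone

How it is judged:
By the outcome, as a careful person would: the job done as asked, in the order asked, and still so for the second after the job is handed in, with the robot touching nothing.
Of dibber, spatula, tweezers, scoop, brush only 3 to 5 are there at a start; the rules pass over those that are not, and their reading is None.
At some moment in a run one of dibber, spatula, tweezers, scoop, brush may be knocked a few centimetres aside while the robot is not near it.
Once in a run the grip may slacken for a moment while it holds something.
It also fails if it takes over 210 s, if anything falls off the work surface, if the arm or the gripper's body presses on something with over 40 N, if the wrist force passes 120 N, or if a joint passes its speed limit or range.

ROBOT

A 6-joint arm with a two-finger parallel gripper is mounted at the origin on the work surface. World frame = base frame: x ahead of the robot, y to its left, z up, the work surface at z = 0. Lengths are in mm, angles in rad, forces in N, time in s.
With the tool pointing down it reaches from about 250 to 800 mm from the base axis. Payload 8.5 kg.
Tool frame: the origin (TCP) lies at the very end of the fingers, on their centre line; the grasp point (between the pads) lies robot.grip_depth behind it (robot.grip_depth is the distance from the TCP to the grasp point, in mm); z points along the fingers, y is the line along which they close (so a half turn about z gives the same grasp; the last joint's range is limited). The gripper opens to 85 mm and grips with 20 to 120 N. Pads are 22 mm wide; open, the fingers measure 114 mm over their backs; the gripper's body (76 mm by 85 mm) begins 54 mm behind the grasp point. The pads swing forward as they close: fully open they stand 13 mm farther back than shut.
Start: joints at [1.114, 0.238, -0.013, 1.319, 0, 1.571], TCP at [231.545, 471.132, 231.276] pointing down, gripper open.
Joint ranges: [-2.66, 2.66], [-1.03, 1.9], [-1.14, 1.46], [-1.82, 2.27], [-1.45, 1.34], [-3.14, 3.14]. Speed limits (rad/s): [2.22, 2.22, 2.79, 3.14, 3.14, 3.14].

INTERFACE

Orientations are given as a unit quaternion [w, x, y, z].
In Python, from cell import robot gives the robot as it stands.
- The arm moves only by the tool drive_tool, never from a script. Its arguments are lists of equal length, an entry for each row: "translation": the shift along the world's x, y, z in mm, a list of three; "twist": the turn, a rotation vector about the world's x, y, z in rad, a list of three; "hand": the finger opening in mm, from 0 to 85.4. A call has 1 to 12 rows; each row is the pose to reach, as a shift and turn from the pose commanded when the call began; what a row does not reach only later rows make up. A row lasts 1/10 s, in which the tool goes at most 50 mm and 8.59 degrees, less where a joint would pass 70% of its speed; a pose out of reach is approached as far as the arm can. A call with a gripper value outside its range is refused whole. The fingers move at their own pace and stop on an object; "newtons" is the grip in N (left out, the last holds). Time passes only in rows, so rows that repeat a pose let the fingers close. It gives the time, the measured TCP pose, the force, the opening and the grip force at its end, in the units of the state.
- robot.get_state(): the state, without advancing time (a new reading comes with each control period).
- robot.get_image(name): name is "scene" or "top" or "wrist"; returns a dict with "img" (480x640x3 uint8, red, green, blue), "depth" (480x640 float32, mm along the optical axis (not along the pixel's ray), 0 where there is no reading), "intrinsics" (3x3 intrinsics, pixels), "k1" (the pictures are not rectified: a ray, as slopes to the right and down, at radius r is drawn at 1 + k1 r^2 times it, then the intrinsics apply), "R" (3x3) and "t" (3): a world point X has camera coordinates R X + t. Camera axes: x right, y down, z forward; pixel columns grow to the right and rows downward; lengths in mm; the calibration is good to about 2 mm. A picture is of the moment at which its call begins.
- robot.finish_job(): hands the job in; it is judged then, once.
The state is a dict: "time_s": time; "q": joint angles; "qd": joint speeds; "joint_torque": joint torques, N m; "tool_pos": TCP position; "tcp_rot": TCP orientation; "contact_force": force on the tool from outside, world axes, zero at the start; "moment": the same for the moment, N m; "gripper_width": finger opening in mm; "gripper_force": force on a finger pad.
Only numpy, scipy, OpenCV 4.12 (cv2) and the standard library are available. Lean on these libraries where they do the work, as an engineer would, in place of code of your own. Each camera call takes 0.05 s, during which the arm holds its last target. There are 200 camera calls.

## Working session

There is one attempt and no reset: what is moved stays moved. The work goes in short steps, Python scripts to look and compute and a tool call to move; the robot and the scene stay as the last step left them, time stands still between calls to the robot, and variables do not carry over. Pictures are saved under pics/ and viewed, at most 14 in all, crops included, and the job is handed in when it is done.

Besides the shell and the picture viewer there is one more tool, called after "Call:" by a JSON object that holds its "method" and its "body". drive_tool: Moves the arm, as the interface text tells. Its arguments: {"type":"object","properties":{"translation":{"type":"array","items":{"type":"array","items":{"type":"number"}}},"twist":{"type":"array","items":{"type":"array","items":{"type":"number"}}},"hand":{"type":"array","items":{"type":"number"}},"newtons":{"type":"number"}},"required":["translation","twist","hand"]}

```bash
mkdir -p pics; ls
cat > h.py <<'E'
import numpy as np, cv2
from cell import robot
def shot(n,save=None):
    d=robot.get_image(n)
    if save: cv2.imwrite('pics/'+save,d['img'][:,:,::-1]); np.savez('pics/'+save[:-4]+'.npz',**d)
    return d
def ray(d,px):
    K=np.array(d['intrinsics']);R=np.array(d['R']);t=np.array(d['t']);k=float(d['k1'])
    p=np.atleast_2d(px).astype(float)
    s=cv2.undistortPoints(p[:,None],K,np.array([k,0,0,0,0.]))[:,0]
    return -R.T@t,(np.c_[s,np.ones(len(s))])@R
def plane(d,px,z):
    c,v=ray(d,px); return c+v*((z-c[2])/v[:,2])[:,None]
def proj(d,X):
    X=np.atleast_2d(X).astype(float);R=np.array(d['R']);t=np.array(d['t'])
    return cv2.projectPoints(X,cv2.Rodrigues(R)[0],t,np.array(d['intrinsics']),np.array([float(d['k1']),0,0,0,0]))[0][:,0]
def pts(d,step=1):
    vv,uu=np.mgrid[0:480:step,0:640:step]
    p=np.c_[uu.ravel(),vv.ravel()]
    z=d['depth'][vv,uu].ravel()
    c,v=ray(d,p)
    return (c+v*z[:,None]).reshape(vv.shape+(3,)), d['depth'][vv,uu]>0
E
python3 - <<'E'
from h import *
for n in ('scene','top'):
    d=shot(n,n+'0.png'); print(n,d['k1'],np.round(d['intrinsics'],1).tolist(),np.round(-np.array(d['R']).T@d['t']))
print(robot.get_state(), robot.grip_depth)
E
```

```text
pics
scene -0.1434548655655389 [[555.1, 0.0, 314.4], [0.0, 555.1, 242.3], [0.0, 0.0, 1.0]] [1185. -637. 1043.]
top -0.09606824661853418 [[485.6, 0.0, 321.0], [0.0, 485.6, 242.3], [0.0, 0.0, 1.0]] [ 404.  -75. 1165.]
{'time_s': 0.1, 'q': array([ 1.11401761e+00,  2.38737753e-01, -1.41456810e-02,  1.31921360e+00,
       -1.60015933e-05,  1.57079614e+00]), 'qd': array([ 0.00061766, -0.00101236,  0.00163777, -0.00177757,  0.00123995,
       -0.00010697]), 'joint_torque': array([ 1.32804882e-03, -5.39722645e+01,  3.46998990e+01,  1.34864770e-02,
        8.70708050e-05, -2.62609348e-05]), 'tool_pos': array([231.39870979, 470.84437728, 230.7424677 ]), 'tcp_rot': array([-1.39452626e-04,  2.26408858e-01,  9.74032138e-01, -6.35275533e-04]), 'contact_force': array([-0.72742084,  0.50711205, -1.0925138 ]), 'moment': array([-0.0200415 , -0.03396002, -0.00241084]), 'gripper_force': 0.0, 'gripper_width': 85.6470535148838} 18.700000000000003
```

View pics/top0.png

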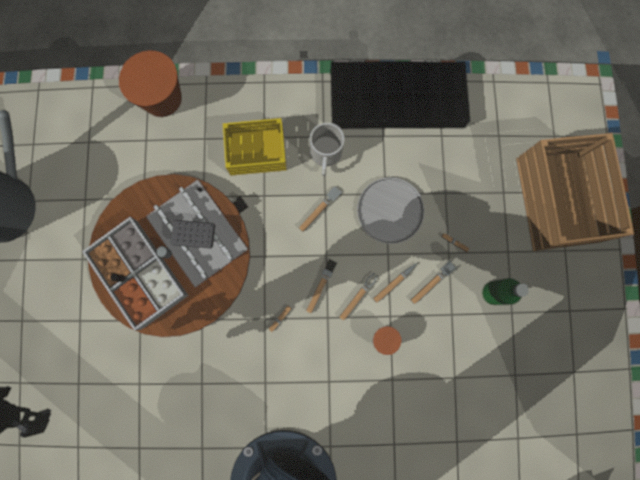

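View pics/scene0.png

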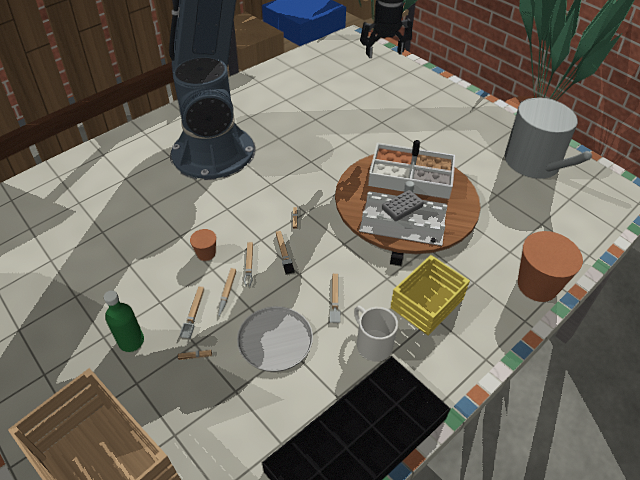

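The top view shows all five instruments: handles at about (316,212), (318,292), (354,300), (390,284) and (430,284). The pegs are at (280,318) and (453,241), the tray at (391,209), the pad at (195,233), the stud near (199,188) and the post at (240,204). I'll zoom in to tell the heads apart and measure.

```bash
cat >> h.py <<'E'
def handles(d,box,z=14):
    x0,y0,x1,y1=box
    hsv=cv2.cvtColor(d['img'],cv2.COLOR_RGB2HSV)
    m=cv2.inRange(hsv,(5,70,60),(20,200,255)); k=np.zeros_like(m);k[y0:y1,x0:x1]=m[y0:y1,x0:x1]
    out=[]
    for c in cv2.findContours(k,cv2.RETR_EXTERNAL,cv2.CHAIN_APPROX_NONE)[0]:
        if cv2.contourArea(c)<60: continue
        P=plane(d,c[:,0],z)[:,:2].astype(np.float32)
        (cx,cy),(w,h),a=cv2.minAreaRect(P)
        b=cv2.boxPoints(((cx,cy),(w,h),a)); e=b[1]-b[0] if np.linalg.norm(b[1]-b[0])>np.linalg.norm(b[2]-b[1]) else b[2]-b[1]
        out.append((np.round([cx,cy]),np.round([w,h]),round(float(np.arctan2(e[1],e[0])),3),np.round(c[:,0].mean(0))))
    return out
E
python3 - <<'E'
from h import *
t=dict(np.load('pics/top0.npz')); s=dict(np.load('pics/scene0.npz'))
for o in handles(t,(255,170,480,330)): print(*o)
print('tray',plane(t,[[391,209]],12),'hub',plane(t,[[161,252]],77),'knob',plane(t,[[119,278]],136),'post',plane(t,[[240,204]],28),'stud',plane(t,[[199,188]],42),'pad',plane(t,[[195,233]],81))
a=cv2.resize(t['img'][170:335,260:475],(800,600),interpolation=cv2.INTER_CUBIC)
cv2.imwrite('pics/c1.png',a[:,:,::-1])
b=cv2.resize(t['img'][165:345,80:260],(600,600),interpolation=cv2.INTER_CUBIC)
cv2.imwrite('pics/c2.png',b[:,:,::-1])
E
```

```text
[396.  -9.] [12. 37.] -0.712 [284. 313.]
[ 414. -170.] [14. 86.] -0.682 [352. 304.]
[436. -85.] [14. 85.] -0.482 [316. 295.]
[ 445. -346.] [14. 88.] -0.859 [425. 289.]
[ 450. -257.] [14. 87.] -0.871 [388. 288.]
[626. -80.] [15. 85.] -0.754 [313. 216.]
tray [[ 641.18769204 -270.46256151   12.        ]] hub [[537.1946232 265.9347528  77.       ]] knob [[475.32229893 337.78162494 136.        ]] post [[655.73477594  93.66287513  28.        ]] stud [[693.36345198 189.76145307  42.        ]] pad [[578.80552463 187.7655107   81.        ]]
```

View pics/c1.png

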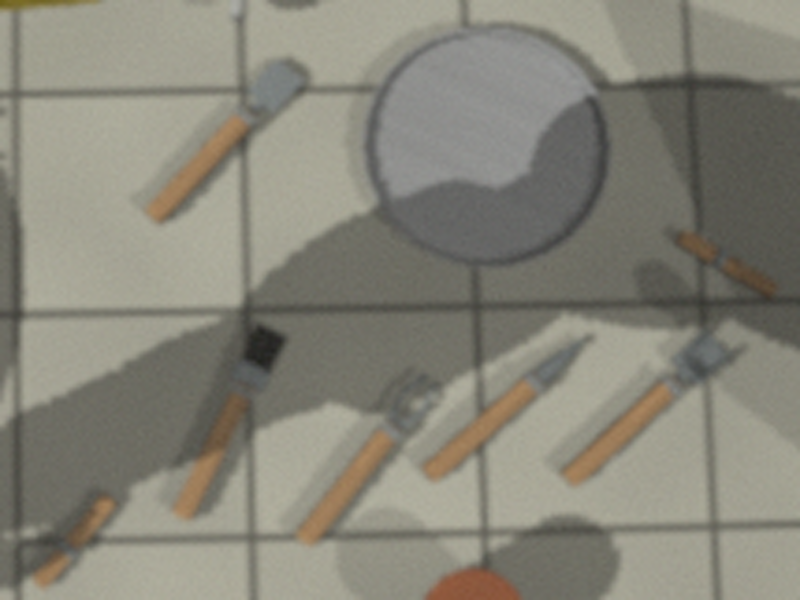

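View pics/c2.png

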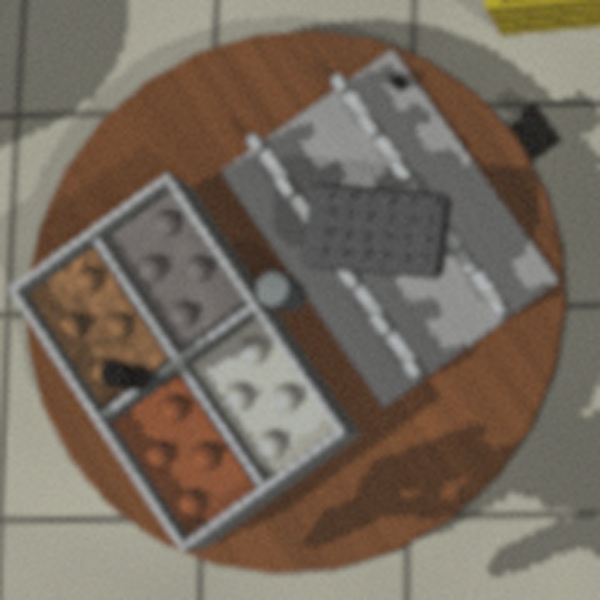

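The heads can be told apart: spatula at px (313,216), brush (316,295), tweezers (352,304), dibber (388,288) and scoop (425,289), so all five are present. The stud is at px (199,188). The pad lies clearly askew to the lanes. I'll go above the caddy and look from close by.

Call:
{"method": "drive_tool", "body": {"translation": [[30,-25,20],[60,-50,40],[95,-75,70],[130,-105,90],[165,-130,110],[195,-155,120],[225,-180,120],[255,-205,120],[285,-225,120],[305,-235,120],[305,-235,120],[305,-235,120]], "twist": [[0,0,-0.05],[0,0,-0.1],[0,0,-0.15],[0,0,-0.2],[0,0,-0.25],[0,0,-0.3],[0,0,-0.35],[0,0,-0.4],[0,0,-0.45],[0,0,-0.5],[0,0,-0.51],[0,0,-0.51]], "hand": [85,85,85,85,85,85,85,85,85,85,85,85]}}

```text
time_s: 1.3
tool_pos: [536.5, 235.9, 350.6]
tcp_rot: [-0.001, 0.465, 0.885, -0.001]
contact_force: [-0.6, 0.3, 0.8]
gripper_width: 85.2
gripper_force: 0.0
```

Run:
```python
from h import *
d=shot('wrist','w1.png'); st=robot.get_state()
print(st['tool_pos'],st['tcp_rot'],st['q'],st['contact_force'],d['k1'],np.round(-np.array(d['R']).T@d['t']),np.round(d['R'],2).tolist())
P,ok=pts(d,4); print(np.percentile(P[ok][:,2],[1,10,50,90,99]))
```

```text
[536.05986778 236.31313275 350.96186831] [-4.16143002e-04  4.64459170e-01  8.85594376e-01 -3.26622616e-04] [4.15077197e-01 3.46420040e-01 4.42939936e-01 1.66834575e+00
 2.43933703e-04 1.38112485e+00] [-0.00321037  0.64462193 -0.01983573] 0.004378138695721782 [496. 295. 493.] [[0.82, 0.57, -0.0], [0.54, -0.79, 0.28], [0.16, -0.23, -0.96]]
[ -2.4524235   -0.90599168  25.94548372 428.69718795 446.9282967 ]
```

View pics/w1.png

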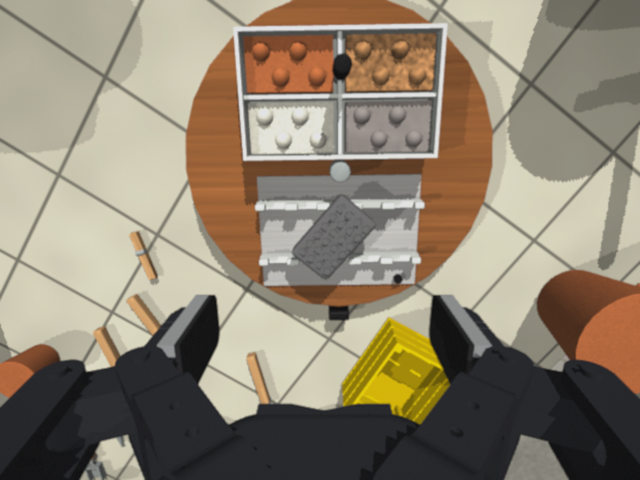

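The wrist view shows the hub at (340,171), knob (342,62), stud (397,279), post (339,313) and the combs. The pad's corners are near (341,195), (377,225), (330,279) and (292,247), about 45° off the lanes. Next I'll compute positions.

Run:
```python
from h import *
d=dict(np.load('pics/w1.npz')); P,ok=pts(d)
m=((P[...,2]>74)&(P[...,2]<88)&ok).astype(np.uint8); k=np.zeros_like(m);k[185:290,255:425]=m[185:290,255:425]
c=max(cv2.findContours(k,cv2.RETR_EXTERNAL,cv2.CHAIN_APPROX_NONE)[0],key=cv2.contourArea)
r=cv2.minAreaRect(plane(d,c[:,0],81)[:,:2].astype(np.float32)); print('pad',r,np.median(P[k>0][:,2]), cv2.boxPoints(r).round())
hub=plane(d,[[340,171]],77)[0];kn=plane(d,[[342,62]],136)[0];post=plane(d,[[339,308]],28)[0];st=plane(d,[[397,279]],42)[0]
hsv=cv2.cvtColor(d['img'],cv2.COLOR_RGB2HSV)
# combs: bright, height 50-64
w=((P[...,2]>52)&(P[...,2]<66)&(hsv[...,2]>150)&(hsv[...,1]<40)).astype(np.uint8)
for y0,y1 in ((190,215),(245,270)):
    q=np.argwhere(w[y0:y1,250:430])+[y0,250]; e=plane(d,q[:,::-1],61)
    print('comb',q[:,1].min(),q[:,1].max(),e.mean(0).round(1), plane(d,[[q[:,1].min(),q[:,0].mean()],[q[:,1].max(),q[:,0].mean()]],61).round(1).tolist())
for n,x in zip('hub knob post stud'.split(),(hub,kn,post,st)):
    v=x-hub; print(n,x.round(1),np.hypot(*v[:2]).round(1),np.arctan2(v[1],v[0]).round(3))
# disc ellipse centre
b=cv2.resize(d['img'][185:295,250:430],(792,484),interpolation=cv2.INTER_CUBIC); cv2.imwrite('pics/c3.png',b[:,:,::-1])
```

```text
pad ((576.0421142578125, 197.23837280273438), (95.02324676513672, 57.681922912597656), 84.18435668945312) 81.15050335211066 [[543. 153.]
 [600. 147.]
 [610. 242.]
 [552. 247.]]
comb 255 423 [559.3 229.4  61. ] [[477.7, 173.1, 61.0], [646.9, 289.7, 61.0]]
comb 259 420 [610.8 178.   61. ] [[519.3, 115.0, 61.0], [688.8, 231.8, 61.0]]
hub [537.3 267.6  77. ] 0.0 0.0
knob [476.3 352.5 136. ] 104.5 2.194
post [653.4 104.8  28. ] 200.0 -0.951
stud [688.3 190.7  42. ] 169.4 -0.471
```

View pics/c3.png

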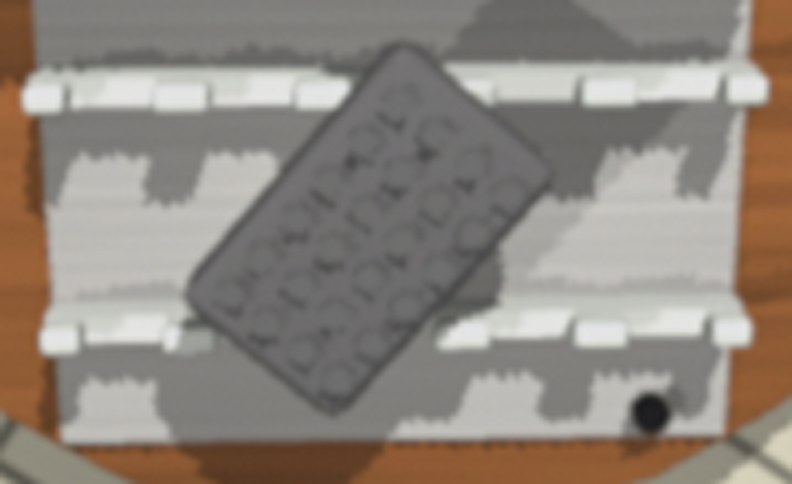

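Measured:
- **Lanes:** axis φ ≈ -0.955, seat 3 at (583.5, 202.3), hub (537.3, 267.6). The 80 mm radius and 72 mm comb spacing both fit.
- **Pad:** (576, 197), short axis at -0.105.

I'll grip the pad with the fingertips kept above the teeth.

Call:
{"method": "drive_tool", "body": {"translation": [[8,-8,-40],[16,-16,-80],[24,-24,-120],[32,-32,-160],[39,-39,-200],[39,-39,-230],[39,-39,-250],[39,-39,-265],[39,-39,-277],[39,-39,-287],[39,-39,-287],[39,-39,-287]], "twist": [[0,0,-0.12],[0,0,-0.24],[0,0,-0.36],[0,0,-0.48],[0,0,-0.6],[0,0,-0.71],[0,0,-0.71],[0,0,-0.71],[0,0,-0.71],[0,0,-0.71],[0,0,-0.71],[0,0,-0.71]], "hand": [78,78,78,78,78,78,78,78,78,78,78,78]}}

```text
time_s: 2.55
tool_pos: [575.6, 197.5, 64.8]
tcp_rot: [0.0, 0.743, 0.669, 0.0]
contact_force: [0.3, -0.1, 1.0]
gripper_width: 78.1
gripper_force: 0.0
```

Call:
{"method": "drive_tool", "body": {"translation": [[0,0,0],[0,0,0],[0,0,0],[0,0,0],[0,0,0],[0,0,0],[0,0,0],[0,0,0]], "twist": [[0,0,0],[0,0,0],[0,0,0],[0,0,0],[0,0,0],[0,0,0],[0,0,0],[0,0,0]], "hand": [50,50,50,50,50,50,50,50], "newtons": 40}}

```text
time_s: 3.35
tool_pos: [576.1, 197.4, 65.5]
tcp_rot: [0.0, 0.744, 0.669, 0.001]
contact_force: [-1.3, 0.9, 6.0]
gripper_width: 57.0
gripper_force: 42.9
```

Run:
```python
from h import *
st=robot.get_state();print(st['q'].round(2),st['tool_pos'].round(1),st['contact_force'])
t=dict(np.load('pics/top0.npz'))
P,ok=pts(t)
# tray rim by height
g=cv2.cvtColor(t['img'],cv2.COLOR_RGB2GRAY)
c=cv2.HoughCircles(cv2.medianBlur(g[150:270,330:460],3),cv2.HOUGH_GRADIENT,1,200,param1=80,param2=15,minRadius=27,maxRadius=38)
c=c[0][0]+[330,150,0]; print('tray',c,plane(t,[c[:2]],10), np.linalg.norm(plane(t,[c[:2]],10)-plane(t,[c[:2]+[c[2],0]],10)))
```

```text
[ 0.33  0.47 -0.1   1.    0.    2.01] [576.1 197.4  65.5] [-1.30076135  0.94258382  5.98252427]
tray [391.5        211.5         31.89999962] [[ 635.37590808 -271.77419534   10.        ]] 78.57702016594352
```

Gripped at 57 mm. I'll lift and carry it to the tray at about (636,-271).

Call:
{"method": "drive_tool", "body": {"translation": [[0,0,30],[0,0,60],[0,0,90],[0,0,110],[8,-40,120],[14,-80,120],[20,-120,120],[26,-160,120],[32,-200,120],[38,-240,120],[44,-280,120],[50,-320,120]], "twist": [[0,0,0],[0,0,0],[0,0,0],[0,0,0],[0,0,0],[0,0,0],[0,0,0],[0,0,0],[0,0,0],[0,0,0],[0,0,0],[0,0,0]], "hand": [50,50,50,50,50,50,50,50,50,50,50,50], "newtons": 60}}

```text
time_s: 4.55
tool_pos: [625.6, -124.6, 184.6]
tcp_rot: [0.0, 0.744, 0.669, 0.0]
contact_force: [-0.1, 0.5, -1.1]
gripper_width: 56.3
gripper_force: 66.0
```

Call:
{"method": "drive_tool", "body": {"translation": [[4,-40,0],[8,-80,0],[10,-110,0],[11,-135,0],[11,-148,0],[11,-148,-20],[11,-148,-40],[11,-148,-60],[11,-148,-80],[11,-148,-80],[11,-148,-80],[11,-148,-80]], "twist": [[0,0,0],[0,0,0],[0,0,0],[0,0,0],[0,0,0],[0,0,0],[0,0,0],[0,0,0],[0,0,0],[0,0,0],[0,0,0],[0,0,0]], "hand": [50,50,50,50,50,50,50,50,50,50,50,50]}}

```text
time_s: 5.75
tool_pos: [637.3, -270.8, 105.7]
tcp_rot: [0.001, 0.743, 0.669, 0.0]
contact_force: [-0.5, -0.1, -0.8]
gripper_width: 56.3
gripper_force: 65.9
```

Run:
```python
from h import *
d=shot('wrist','w2.png'); P,ok=pts(d)
h=P[...,2]; st=robot.get_state(); print(st['tool_pos'].round(1),st['contact_force'].round(1))
```

```text
[ 637.3 -270.9  105.8] [-0.1  0.3 -0.8]
```

View pics/w2.png

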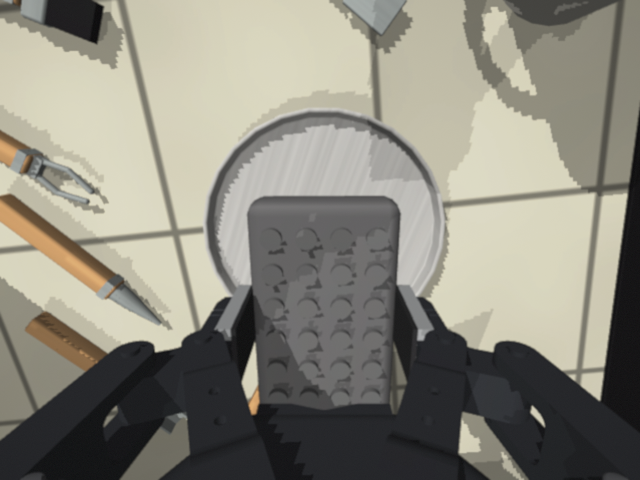

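The pad is held level. The tray rim arc shows at left (206,220), right (443,215) and top (325,109). I'll fit its centre.

Run:
```python
from h import *
d=dict(np.load('pics/w2.npz'))
p=plane(d,[[206,220],[443,215],[325,109],[245,145],[410,150],[209,255],[440,255]],12)[:,:2]
A=np.c_[2*p,np.ones(len(p))]; s=np.linalg.lstsq(A,(p**2).sum(1),rcond=None)[0]; print(s[:2],np.sqrt(s[2]+s[0]**2+s[1]**2))
```

```text
[ 637.87362682 -270.20137277] 81.14358785840592
```

Call:
{"method": "drive_tool", "body": {"translation": [[0,0,-30],[0,0,-55],[0,0,-75],[0,0,-85],[0,0,-91],[0,0,-95],[0,0,-96],[0,0,-96]], "twist": [[0,0,0],[0,0,0],[0,0,0],[0,0,0],[0,0,0],[0,0,0],[0,0,0],[0,0,0]], "hand": [50,50,50,50,50,50,50,50]}}

```text
time_s: 6.6
tool_pos: [637.0, -271.0, 9.0]
tcp_rot: [0.0, 0.744, 0.669, 0.0]
contact_force: [-0.3, 0.2, -0.5]
gripper_width: 56.4
gripper_force: 66.0
```

Call:
{"method": "drive_tool", "body": {"translation": [[0,0,0],[0,0,0],[0,0,0],[0,0,0],[0,0,0],[0,0,30],[0,0,70],[0,0,110],[0,10,150],[0,20,190],[0,30,230],[0,40,260]], "twist": [[0,0,0],[0,0,0],[0,0,0],[0,0,0],[0,0,0],[0,0,0],[0,0,0],[0,0,0],[0,0,0],[0,0,0],[0,0,0],[0,0,0]], "hand": [76,76,76,76,76,76,76,76,76,76,76,76]}}

```text
time_s: 7.8
tool_pos: [636.7, -230.6, 271.3]
tcp_rot: [0.001, 0.744, 0.669, 0.001]
contact_force: [0.9, 0.4, 0.8]
gripper_width: 75.8
gripper_force: 0.0
```

Call:
{"method": "drive_tool", "body": {"translation": [[-25,0,10],[-50,0,20],[-75,0,30],[-100,0,40],[-125,0,50],[-150,0,60],[-175,0,60],[-186,0,60],[-186,0,60],[-186,0,60]], "twist": [[0,0,0.1],[0,0,0.2],[0,0,0.3],[0,0,0.4],[0,0,0.5],[0,0,0.6],[0,0,0.7],[0,0,0.8],[0,0,0.8],[0,0,0.8]], "hand": [60,60,60,60,60,60,60,60,60,60]}}

```text
time_s: 8.8
tool_pos: [450.8, -231.0, 328.5]
tcp_rot: [0.0, 0.426, 0.905, -0.0]
contact_force: [0.4, 0.3, 0.8]
gripper_width: 59.9
gripper_force: 0.0
```

Run:
```python
from h import *
d=shot('wrist','w3.png'); st=robot.get_state(); print(st['tool_pos'].round(1),st['q'].round(2))
for o in handles(d,(0,0,640,480)): print(*o)
t=shot('top','t1.png')
print('top')
for o in handles(t,(255,170,480,330)): print(*o)
P,ok=pts(t); m=(P[...,2]>17)&(P[...,2]<30)&ok; m[:, :360]=0;m[:,425:]=0;m[:175]=0;m[245:]=0
print('pad',m.sum(),P[m].mean(0),np.ptp(P[m],0))
```

```text
[ 451.1 -231.   328.3] [-0.47  0.19  0.17  1.55  0.    0.41]
[ 549. -728.] [19. 99.] -1.47 [173. 459.]
[ 544. -434.] [38. 16.] 1.008 [283. 336.]
[ 565. -401.] [27. 16.] 0.961 [309. 329.]
[ 443. -344.] [15. 89.] -0.857 [265. 248.]
[ 448. -255.] [14. 87.] -0.88 [309. 199.]
[623. -80.] [18. 89.] -0.761 [504. 181.]
[ 321. -248.] [71. 71.] -0.975 [232. 129.]
[ 412. -168.] [14. 88.] -0.686 [331. 127.]
[434. -84.] [16. 88.] -0.474 [392.  82.]
[575. 102.] [139.  36.] 0.286 [592.  31.]
[401. -15.] [12. 22.] -0.702 [412.  10.]
top
[396.  -9.] [11. 38.] -0.691 [284. 313.]
[ 414. -170.] [14. 86.] -0.687 [352. 304.]
[ 444. -248.] [15. 66.] -0.87 [385. 291.]
[436. -85.] [14. 86.] -0.458 [316. 295.]
[627. -79.] [15. 85.] -0.761 [313. 216.]
pad 924 [ 636.79695831 -270.77596416   24.66921276] [139.41464285  99.11785628  12.93374571]
```

View pics/w3.png

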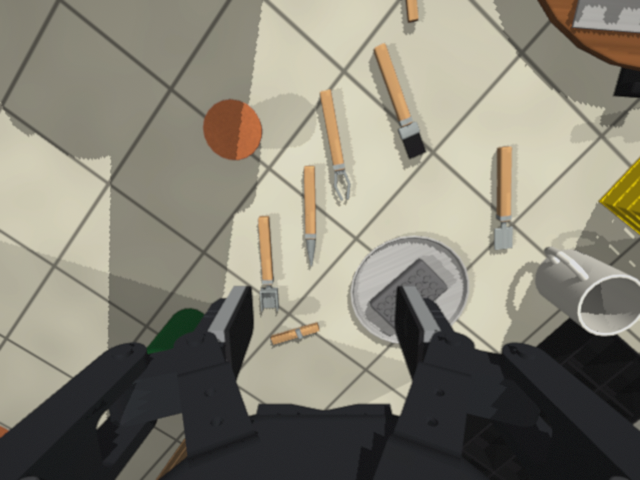

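Five instruments confirmed: spatula (504,190), brush (395,85), tweezers (333,130), dibber (310,200), scoop (266,250). The pad lies central in the tray at (636.8,-270.8). Picking the dibber first.

Call:
{"method": "drive_tool", "body": {"translation": [[-2,-10,-40],[-2,-20,-80],[-2,-25,-125],[-2,-25,-170],[-2,-25,-210],[-2,-25,-250],[-2,-25,-280],[-2,-25,-300],[-2,-25,-315],[-2,-25,-324],[-2,-25,-324],[-2,-25,-324]], "twist": [[0,0,0],[0,0,0],[0,0,0],[0,0,0],[0,0,0],[0,0,0],[0,0,0],[0,0,0],[0,0,0],[0,0,0],[0,0,0],[0,0,0]], "hand": [45,45,45,45,45,45,45,45,45,45,45,45]}}

```text
time_s: 10.1
tool_pos: [449.0, -256.0, 4.5]
tcp_rot: [0.0, 0.425, 0.905, -0.0]
contact_force: [-0.3, -0.0, 1.1]
gripper_width: 44.9
gripper_force: 0.0
```

Call:
{"method": "drive_tool", "body": {"translation": [[0,0,0],[0,0,0],[0,0,0],[0,0,0],[0,0,0],[0,0,0],[0,0,0],[0,0,40],[0,0,80],[0,0,120],[0,0,150],[0,0,150]], "twist": [[0,0,0],[0,0,0],[0,0,0],[0,0,0],[0,0,0],[0,0,0],[0,0,0],[0,0,0],[0,0,0],[0,0,0],[0,0,0],[0,0,0]], "hand": [5,5,5,5,5,5,5,5,5,5,5,5], "newtons": 50}}

```text
time_s: 11.3
tool_pos: [450.6, -257.0, 158.8]
tcp_rot: [0.004, 0.425, 0.905, -0.0]
contact_force: [1.2, -0.7, -0.8]
gripper_width: 12.7
gripper_force: 49.2
```

Run:
```python
from h import *
d=shot('wrist','w4.png'); st=robot.get_state(); print(st['tool_pos'].round(1),st['q'].round(2),st['tcp_rot'])
```

```text
[ 449.7 -256.5  156.5] [-0.52  0.26 -0.18  1.13 -0.    0.36] [ 2.27648516e-03  4.24526585e-01  9.05412581e-01 -2.33807141e-04]
```

View pics/w4.png

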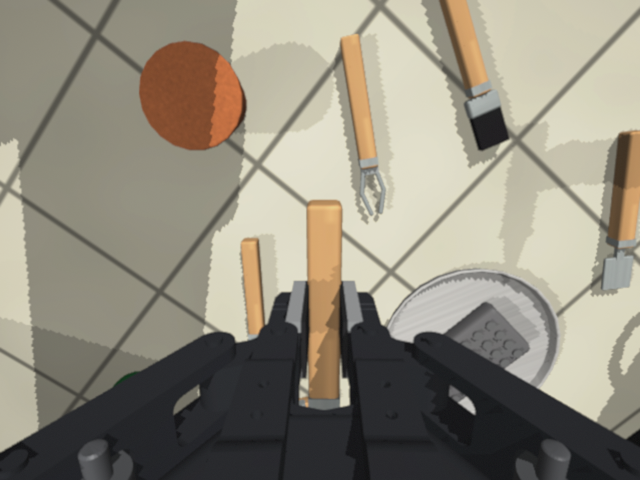

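The dibber is held straight, with its handle's rear end at (324,203). I'll measure its offset along the grip while carrying it over.

Call:
{"method": "drive_tool", "body": {"translation": [[15,40,10],[30,80,15],[47,120,20],[64,160,20],[80,200,20],[96,240,20],[112,280,20],[128,320,20],[144,360,20],[160,400,20],[176,440,20],[190,475,20]], "twist": [[0,0,0],[0,0,-0.01],[0,0,-0.02],[0,0,-0.03],[0,0,-0.04],[0,0,-0.05],[0,0,-0.06],[0,0,-0.07],[0,0,-0.08],[0,0,-0.08],[0,0,-0.08],[0,0,-0.08]], "hand": [5,5,5,5,5,5,5,5,5,5,5,5]}}

```text
time_s: 12.55
tool_pos: [638.4, 221.1, 172.4]
tcp_rot: [-0.001, 0.46, 0.888, -0.001]
contact_force: [0.6, -0.5, -0.2]
gripper_width: 12.3
gripper_force: 49.2
```

```bash
cat >> h.py <<'E'
def held():
    d=shot('wrist','held.png'); st=robot.get_state(); p=st['tool_pos']; q=st['tcp_rot']
    a=np.arctan2(q[2],q[1]); cl=2*a-np.pi/2; u=np.array([np.cos(cl-np.pi/2),np.sin(cl-np.pi/2)])
    hsv=cv2.cvtColor(d['img'],cv2.COLOR_RGB2HSV); m=cv2.inRange(hsv,(5,70,60),(20,200,255))
    n,l,s,c=cv2.connectedComponentsWithStats(m[:, :]); 
    i=max(range(1,n),key=lambda i:s[i,4] if (s[i,0]<325<s[i,0]+s[i,2] and s[i,1]+s[i,3]>330) else 0)
    yy=s[i,1]; r=np.argwhere(l==i); out=[]
    for row in (yy+8,yy+60):
        xs=r[r[:,0]==row][:,1]; out.append([xs.mean(),row])
    e=plane(d,[[out[0][0],yy]]+out,p[2]+9.5)[:,:2]
    v=e[2]-e[1]
    off=(e-p[:2])@np.array([u,[-u[1],u[0]]]).T
    print('tcp',p.round(1),'closing',cl.round(3),'rear px',out,'rear along/across',off[0].round(1),'mid along',(off[0,0]+48).round(1),'skew',np.arctan2((off[2]-off[1])[1],(off[2]-off[1])[0]).round(3),'w',st['gripper_width'])
    return d
E
python3 - <<'E'
from h import *
held()
d=dict(np.load('pics/w4.npz'));
E
```

```text
tcp [639.9 226.  171.7] closing 0.617 rear px [[np.float64(320.6), np.int32(208)], [np.float64(324.0), np.int32(260)]] rear along/across [-43.3  -4.9] mid along 4.7 skew 0.059 w 11.87639562517192
```

Call:
{"method": "drive_tool", "body": {"translation": [[5,15,0],[9,30,0],[9,30,-25],[9,30,-50],[9,30,-75],[9,30,-95],[9,30,-103],[9,30,-108],[9,30,-112],[9,30,-116],[9,30,-119],[9,30,-120]], "twist": [[0,0,0],[0,0,0],[0,0,0],[0,0,0],[0,0,0],[0,0,0],[0,0,0],[0,0,0],[0,0,0],[0,0,0],[0,0,0],[0,0,0]], "hand": [5,5,5,5,5,5,5,5,5,5,5,5]}}

```text
time_s: 13.8
tool_pos: [647.7, 249.1, 54.4]
tcp_rot: [0.0, 0.46, 0.888, 0.0]
contact_force: [-0.4, -0.5, -0.0]
gripper_width: 12.2
gripper_force: 49.3
```

```bash
sed -i "s/d=shot('wrist','held.png'); st=robot.get_state();/st=robot.get_state(); d=shot('wrist','held.png');/" h.py
python3 - <<'E'
from h import *
held(); print(robot.get_state()['contact_force'])
E
```

```text
tcp [647.7 249.1  54.4] closing 0.614 rear px [[np.float64(510.0), np.int32(8)], [np.float64(505.5), np.int32(60)]] rear along/across [-112.1   60.3] mid along -64.1 skew 0.05 w 12.24600783114438
[ 0.57697301 -0.06463973 -0.66003086]
```

View pics/held.png

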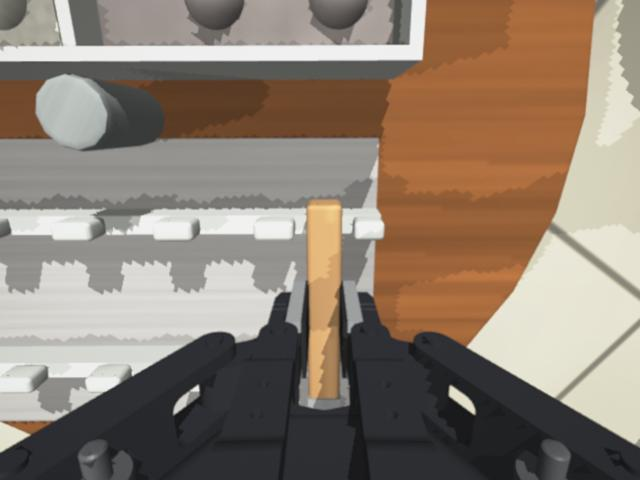

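The dibber sits centred between the teeth of lane 1 (handle px 308–341, notch 295–354). Releasing it, then on to the spatula.

Call:
{"method": "drive_tool", "body": {"translation": [[0,0,0],[0,0,0],[0,0,0],[0,0,0],[0,0,30],[0,0,70],[-1,-10,110],[-3,-50,120],[-6,-95,120],[-9,-140,120],[-12,-185,120],[-15,-230,120]], "twist": [[0,0,0],[0,0,0],[0,0,0],[0,0,0],[0,0,0],[0,0,0],[0,0,0],[0,0,0.04],[0,0,0.08],[0,0,0.12],[0,0,0.16],[0,0,0.2]], "hand": [26,26,26,26,26,26,40,45,45,45,45,45]}}

```text
time_s: 15.05
tool_pos: [632.2, 17.5, 174.6]
tcp_rot: [0.0, 0.369, 0.93, 0.0]
contact_force: [0.3, 0.2, -0.1]
gripper_width: 45.1
gripper_force: 0.0
```

Call:
{"method": "drive_tool", "body": {"translation": [[-3,-40,0],[-6,-80,0],[-8,-99,0],[-8,-99,0],[-8,-99,0]], "twist": [[0,0,0],[0,0,0],[0,0,0],[0,0,0],[0,0,0]], "hand": [45,45,45,45,45]}}

```text
time_s: 15.55
tool_pos: [624.6, -80.0, 174.4]
tcp_rot: [0.0, 0.37, 0.929, 0.0]
contact_force: [-0.1, -0.2, 0.6]
gripper_width: 45.2
gripper_force: 0.0
```

Run:
```python
from h import *
st=robot.get_state(); print(st['tool_pos'].round(1))
t=shot('top','t2.png'); d=shot('wrist','w5.png')
for o in handles(d,(0,0,640,480)): print(*o)
print('top')
for o in handles(t,(255,170,480,330)): print(*o)
b=cv2.resize(t['img'][165:345,80:260],(600,600),interpolation=cv2.INTER_CUBIC)
cv2.imwrite('pics/c4.png',b[:,:,::-1])
```

```text
[624.6 -80.  174.4]
[ 548. -427.] [44. 17.] 0.992 [ 18. 393.]
[ 568. -394.] [34. 16.] 1.009 [ 54. 386.]
[625. -78.] [13. 89.] -0.75 [324. 213.]
[ 415. -166.] [21. 87.] -0.686 [61. 98.]
[633. 124.] [185.  38.] 0.618 [532.  39.]
[442. -85.] [17. 75.] -0.473 [152.  49.]
top
[ 445. -346.] [14. 88.] -0.853 [425. 289.]
[ 548. -439.] [37. 13.] 0.989 [461. 246.]
```

Call:
{"method": "drive_tool", "body": {"translation": [[0,1,-40],[0,1,-80],[0,1,-115],[0,1,-140],[0,1,-155],[0,1,-165],[0,1,-170],[0,1,-170],[0,1,-170]], "twist": [[0,0,0],[0,0,0],[0,0,0],[0,0,0],[0,0,0],[0,0,0],[0,0,0],[0,0,0],[0,0,0]], "hand": [45,45,45,45,45,45,45,45,45]}}

```text
time_s: 16.55
tool_pos: [625.2, -78.7, 5.1]
tcp_rot: [0.001, 0.369, 0.929, 0.0]
contact_force: [0.1, 0.6, -0.1]
gripper_width: 44.8
gripper_force: 0.0
```

Call:
{"method": "drive_tool", "body": {"translation": [[0,0,0],[0,0,0],[0,0,0],[0,0,0],[0,0,0],[0,0,0],[0,0,40],[0,0,80],[0,0,120],[0,0,150],[0,0,150],[0,0,150]], "twist": [[0,0,0],[0,0,0],[0,0,0],[0,0,0],[0,0,0],[0,0,0],[0,0,0],[0,0,0],[0,0,0],[0,0,0],[0,0,0],[0,0,0]], "hand": [5,5,5,5,5,5,5,5,5,5,5,5], "newtons": 50}}

```text
time_s: 17.75
tool_pos: [624.7, -79.0, 154.7]
tcp_rot: [0.001, 0.369, 0.929, 0.0]
contact_force: [0.3, 0.5, -0.8]
gripper_width: 12.4
gripper_force: 48.9
```

Run:
```python
from h import *
held()
```

```text
tcp [624.7 -79.  154.7] closing 0.814 rear px [[np.float64(324.0), np.int32(209)], [np.float64(323.5), np.int32(261)]] rear along/across [-46.1   0.3] mid along 1.9 skew -0.009 w 12.38947262007615
```

Call:
{"method": "drive_tool", "body": {"translation": [[-1,30,10],[-2,70,15],[-3,110,15],[-4,150,15],[-5,190,15],[-6,230,15],[-8,270,15],[-9,295,10],[-9,305,0],[-9,305,0],[-9,305,0]], "twist": [[0,0,0],[0,0,-0.03],[0,0,-0.06],[0,0,-0.1],[0,0,-0.14],[0,0,-0.18],[0,0,-0.2],[0,0,-0.2],[0,0,-0.2],[0,0,-0.2],[0,0,-0.2]], "hand": [5,5,5,5,5,5,5,5,5,5,5]}}

```text
time_s: 18.9
tool_pos: [614.9, 225.0, 153.0]
tcp_rot: [-0.001, 0.46, 0.888, -0.001]
contact_force: [-1.0, -0.7, -1.3]
gripper_width: 12.2
gripper_force: 49.0
```

Run:
```python
from h import *
held()
```

```text
tcp [614.9 225.  153. ] closing 0.614 rear px [[np.float64(321.44827586206895), np.int32(209)], [np.float64(323.5), np.int32(261)]] rear along/across [-46.1  -0.7] mid along 1.9 skew 0.037 w 12.21419500976939
```

View pics/held.png

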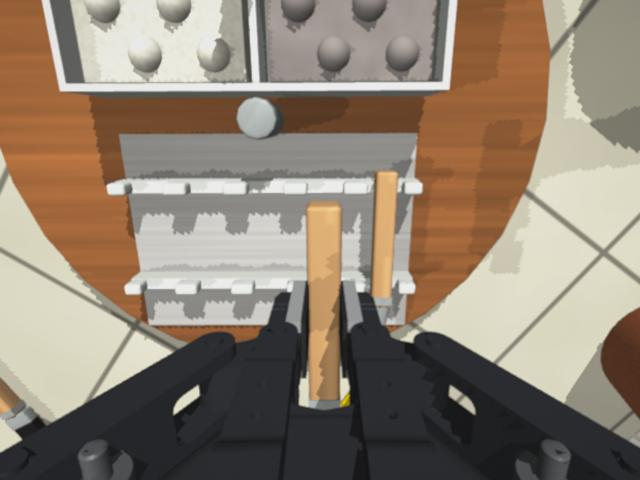

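The dibber lies in lane 1 (px 385,235), and the held spatula hovers over lane 2. Lowering it and releasing.

Call:
{"method": "drive_tool", "body": {"translation": [[0,0,-30],[0,0,-60],[0,0,-78],[0,0,-86],[0,0,-91],[0,0,-95],[0,0,-98],[0,0,-100],[0,0,-100]], "twist": [[0,0,0],[0,0,0],[0,0,0],[0,0,0],[0,0,0],[0,0,0],[0,0,0],[0,0,0],[0,0,0]], "hand": [5,5,5,5,5,5,5,5,5]}}

```text
time_s: 19.85
tool_pos: [615.7, 226.2, 54.5]
tcp_rot: [0.0, 0.46, 0.888, 0.0]
contact_force: [-0.3, -0.7, -0.7]
gripper_width: 12.3
gripper_force: 49.0
```

```bash
cat >> h.py <<'E'
PHI=-0.955; U=np.array([np.cos(PHI),np.sin(PHI)]); Y=np.array([-U[1],U[0]]); HUB=np.array([537.3,267.6])
def lanes(d):
    "wood handles in slot seen from camera: along/across in caddy axes at top height 63"
    for c,wh,a,px in handles(d,(0,0,640,480),63):
        v=c-HUB; x,y=v@U,v@Y
        if abs(y)<110 and 30<x<130: print('slot: lane %.2f along %.1f (seat 80) angle %.3f'%(3-y/40,x,a-PHI),wh,px)
E
python3 - <<'E'
from h import *
held()
E
```

```text
tcp [615.7 226.2  54.5] closing 0.614 rear px [[np.float64(600.0), np.int32(8)], [np.float64(591.5), np.int32(60)]] rear along/across [-112.    89.4] mid along -64.0 skew 0.034 w 12.348042707926544
```

Call:
{"method": "drive_tool", "body": {"translation": [[0,0,0],[0,0,0],[0,0,0],[0,0,0],[0,0,30],[0,0,70],[0,0,110],[0,0,150],[0,0,180],[0,0,180],[0,0,180]], "twist": [[0,0,0],[0,0,0],[0,0,0],[0,0,0],[0,0,0],[0,0,0],[0,0,0],[0,0,0],[0,0,0],[0,0,0],[0,0,0]], "hand": [26,26,26,26,26,26,45,45,45,45,45]}}

```text
time_s: 21.0
tool_pos: [615.8, 226.2, 234.8]
tcp_rot: [0.0, 0.46, 0.888, 0.0]
contact_force: [-0.7, -0.7, -0.6]
gripper_width: 45.0
gripper_force: 0.0
```

Run:
```python
from h import *
d=shot('wrist','w6.png'); lanes(d)
```

```text
slot: lane 2.00 along 78.0 (seat 80) angle 0.004 [14. 89.] [323. 210.]
slot: lane 1.02 along 77.7 (seat 80) angle -0.004 [15. 88.] [367. 209.]
```

Call:
{"method": "drive_tool", "body": {"translation": [[-15,-35,0],[-33,-70,0],[-51,-106,0],[-70,-142,0],[-88,-178,0],[-107,-214,0],[-126,-250,0],[-145,-286,0],[-163,-320,0],[-182,-354,0],[-198,-385,0],[-203,-394,0]], "twist": [[0,0,0.03],[0,0,0.06],[0,0,0.09],[0,0,0.12],[0,0,0.15],[0,0,0.18],[0,0,0.21],[0,0,0.24],[0,0,0.27],[0,0,0.27],[0,0,0.27],[0,0,0.27]], "hand": [45,45,45,45,45,45,45,45,45,45,45,45]}}

```text
time_s: 22.25
tool_pos: [410.3, -169.7, 233.0]
tcp_rot: [-0.001, 0.338, 0.941, -0.0]
contact_force: [-0.3, -0.2, 0.1]
gripper_width: 45.3
gripper_force: 0.0
```

Call:
{"method": "drive_tool", "body": {"translation": [[0,0,-15],[0,0,-30],[0,0,-50],[0,0,-60],[0,0,-60],[0,0,-60]], "twist": [[0,0,0],[0,0,0],[0,0,0],[0,0,0],[0,0,0],[0,0,0]], "hand": [45,45,45,45,45,45]}}

```text
time_s: 22.85
tool_pos: [412.6, -167.6, 174.3]
tcp_rot: [-0.0, 0.337, 0.942, -0.0]
contact_force: [0.8, 0.7, 0.6]
gripper_width: 45.0
gripper_force: 0.0
```

Run:
```python
from h import *
st=robot.get_state(); print(st['tool_pos'].round(1))
d=shot('wrist','w7.png')
for o in handles(d,(0,0,640,480)): print(*o)
```

```text
[ 412.6 -167.6  174.3]
[ 425. -322.] [15. 42.] -0.868 [204. 324.]
[ 412. -168.] [14. 88.] -0.681 [322. 214.]
[ 326. -259.] [80. 76.] 0.728 [176. 201.]
[434. -85.] [16. 88.] -0.469 [416. 171.]
[393. -10.] [13. 39.] -0.707 [465.  69.]
[448. 104.] [ 7. 20.] -0.449 [633.  26.]
[365.  14.] [13. 21.] -0.702 [472.  16.]
```

Both are seated (lanes 1.02 and 2.00). Picking the tweezers.

Call:
{"method": "drive_tool", "body": {"translation": [[0,0,-40],[0,0,-80],[0,0,-115],[0,0,-140],[0,0,-155],[0,0,-165],[0,0,-170],[0,0,-170],[0,0,-170]], "twist": [[0,0,0],[0,0,0],[0,0,0],[0,0,0],[0,0,0],[0,0,0],[0,0,0],[0,0,0],[0,0,0]], "hand": [45,45,45,45,45,45,45,45,45]}}

```text
time_s: 23.8
tool_pos: [413.2, -168.1, 5.0]
tcp_rot: [0.001, 0.337, 0.942, -0.0]
contact_force: [0.8, -0.5, -0.7]
gripper_width: 45.0
gripper_force: 0.0
```

Call:
{"method": "drive_tool", "body": {"translation": [[0,0,0],[0,0,0],[0,0,0],[0,0,0],[0,0,0],[0,0,0],[0,0,40],[0,0,80],[0,0,120],[0,0,160],[0,0,160],[0,0,160]], "twist": [[0,0,0],[0,0,0],[0,0,0],[0,0,0],[0,0,0],[0,0,0],[0,0,0],[0,0,0],[0,0,0],[0,0,0],[0,0,0],[0,0,0]], "hand": [5,5,5,5,5,5,5,5,5,5,5,5], "newtons": 50}}

```text
time_s: 25.0
tool_pos: [413.0, -168.1, 165.1]
tcp_rot: [0.001, 0.337, 0.942, -0.0]
contact_force: [0.5, -0.3, -0.6]
gripper_width: 12.3
gripper_force: 49.4
```

Call:
{"method": "drive_tool", "body": {"translation": [[15,32,0],[31,68,0],[47,103,0],[63,138,0],[79,173,0],[95,208,0],[111,243,0],[127,278,0],[143,313,0],[158,345,0],[168,366,0],[170,371,0]], "twist": [[0,0,-0.03],[0,0,-0.06],[0,0,-0.09],[0,0,-0.12],[0,0,-0.15],[0,0,-0.18],[0,0,-0.21],[0,0,-0.24],[0,0,-0.27],[0,0,-0.27],[0,0,-0.27],[0,0,-0.27]], "hand": [5,5,5,5,5,5,5,5,5,5,5,5]}}

```text
time_s: 26.2
tool_pos: [582.5, 205.2, 161.8]
tcp_rot: [-0.001, 0.459, 0.888, -0.001]
contact_force: [-0.9, -0.1, 0.5]
gripper_width: 12.4
gripper_force: 49.4
```

Call:
{"method": "drive_tool", "body": {"translation": [[0,0,0],[0,0,-10],[0,0,-10],[0,0,-10]], "twist": [[0,0,0],[0,0,0],[0,0,0],[0,0,0]], "hand": [5,5,5,5]}}

```text
time_s: 26.6
tool_pos: [582.0, 202.0, 153.9]
tcp_rot: [-0.0, 0.461, 0.887, -0.0]
contact_force: [-0.0, 0.4, 0.2]
gripper_width: 12.7
gripper_force: 49.4
```

Run:
```python
from h import *
d=held(); lanes(d)
```

```text
tcp [582.  202.  153.9] closing 0.613 rear px [[np.float64(320.6), np.int32(209)], [np.float64(324.0), np.int32(261)]] rear along/across [-46.1  -1. ] mid along 1.9 skew 0.062 w 12.727358980456284
slot: lane 2.00 along 78.0 (seat 80) angle 0.000 [15. 88.] [384. 235.]
slot: lane 1.07 along 77.4 (seat 80) angle -0.005 [17. 89.] [441. 232.]
```

Call:
{"method": "drive_tool", "body": {"translation": [[0,0,-30],[0,0,-60],[0,0,-78],[0,0,-86],[0,0,-91],[0,0,-95],[0,0,-98],[0,0,-100],[0,0,-100]], "twist": [[0,0,0],[0,0,0],[0,0,0],[0,0,0],[0,0,0],[0,0,0],[0,0,0],[0,0,0],[0,0,0]], "hand": [5,5,5,5,5,5,5,5,5]}}

```text
time_s: 27.55
tool_pos: [582.7, 203.2, 54.5]
tcp_rot: [0.0, 0.46, 0.888, 0.0]
contact_force: [-0.1, 0.3, -0.4]
gripper_width: 12.6
gripper_force: 49.5
```

Call:
{"method": "drive_tool", "body": {"translation": [[0,0,0],[0,0,0],[0,0,0],[0,0,0],[0,0,30],[0,0,70],[0,0,110],[0,0,150],[0,0,180],[0,0,180],[0,0,180]], "twist": [[0,0,0],[0,0,0],[0,0,0],[0,0,0],[0,0,0],[0,0,0],[0,0,0],[0,0,0],[0,0,0],[0,0,0],[0,0,0]], "hand": [26,26,26,26,26,26,45,45,45,45,45]}}

```text
time_s: 28.65
tool_pos: [582.8, 203.3, 234.8]
tcp_rot: [0.0, 0.46, 0.888, 0.001]
contact_force: [0.6, -0.2, 0.6]
gripper_width: 45.3
gripper_force: 0.0
```

Run:
```python
from h import *
d=shot('wrist','w8.png'); lanes(d)
```

```text
slot: lane 2.00 along 78.0 (seat 80) angle -0.001 [15. 88.] [368. 210.]
slot: lane 2.99 along 78.3 (seat 80) angle -0.008 [13. 88.] [323. 210.]
slot: lane 1.04 along 77.2 (seat 80) angle -0.009 [16. 89.] [411. 209.]
```

Call:
{"method": "drive_tool", "body": {"translation": [[-10,-35,0],[-20,-80,0],[-32,-125,0],[-44,-170,0],[-55,-215,0],[-67,-260,0],[-78,-305,0],[-90,-350,0],[-101,-395,0],[-113,-440,0],[-124,-485,0],[-134,-525,0]], "twist": [[0,0,0],[0,0,0.01],[0,0,0.02],[0,0,0.03],[0,0,0.04],[0,0,0.05],[0,0,0.06],[0,0,0.07],[0,0,0.08],[0,0,0.09],[0,0,0.1],[0,0,0.1]], "hand": [45,45,45,45,45,45,45,45,45,45,45,45]}}

```text
time_s: 29.9
tool_pos: [447.0, -323.5, 232.7]
tcp_rot: [-0.001, 0.416, 0.91, 0.0]
contact_force: [1.2, 0.4, -0.3]
gripper_width: 45.3
gripper_force: 0.0
```

Call:
{"method": "drive_tool", "body": {"translation": [[-5,-20,0],[-5,-22,-15],[-5,-22,-30],[-5,-22,-50],[-5,-22,-60],[-5,-22,-60],[-5,-22,-60]], "twist": [[0,0,0],[0,0,0],[0,0,0],[0,0,0],[0,0,0],[0,0,0],[0,0,0]], "hand": [45,45,45,45,45,45,45]}}

```text
time_s: 30.6
tool_pos: [443.5, -343.7, 174.2]
tcp_rot: [-0.0, 0.415, 0.91, 0.0]
contact_force: [-0.3, 0.3, -0.4]
gripper_width: 44.9
gripper_force: 0.0
```

Run:
```python
from h import *
st=robot.get_state(); print(st['tool_pos'].round(1))
d=shot('wrist','w9.png')
for o in handles(d,(0,0,640,480)): print(*o)
```

```text
[ 443.5 -343.7  174.2]
[ 544. -433.] [42. 17.] 0.993 [341. 350.]
[ 560. -407.] [16. 17.] -0.532 [372. 341.]
[ 443. -345.] [13. 89.] -0.863 [322. 215.]
[ 470. -109.] [18.  6.] 0.712 [558.   3.]
[ 331. -250.] [74. 36.] 0.715 [292.  19.]
```

Call:
{"method": "drive_tool", "body": {"translation": [[0,-1,-40],[0,-1,-80],[0,-1,-115],[0,-1,-140],[0,-1,-155],[0,-1,-165],[0,-1,-170],[0,-1,-170],[0,-1,-170]], "twist": [[0,0,0],[0,0,0],[0,0,0],[0,0,0],[0,0,0],[0,0,0],[0,0,0],[0,0,0],[0,0,0]], "hand": [45,45,45,45,45,45,45,45,45]}}

```text
time_s: 31.55
tool_pos: [444.1, -345.3, 5.2]
tcp_rot: [0.001, 0.415, 0.91, -0.0]
contact_force: [-0.3, -0.7, -0.1]
gripper_width: 45.2
gripper_force: 0.0
```

Call:
{"method": "drive_tool", "body": {"translation": [[0,0,0],[0,0,0],[0,0,0],[0,0,0],[0,0,0],[0,0,0],[0,0,40],[0,0,80],[0,0,120],[0,0,160],[0,0,160],[0,0,160]], "twist": [[0,0,0],[0,0,0],[0,0,0],[0,0,0],[0,0,0],[0,0,0],[0,0,0],[0,0,0],[0,0,0],[0,0,0],[0,0,0],[0,0,0]], "hand": [5,5,5,5,5,5,5,5,5,5,5,5], "newtons": 50}}

```text
time_s: 32.75
tool_pos: [444.0, -345.2, 165.3]
tcp_rot: [0.001, 0.415, 0.91, -0.0]
contact_force: [-0.5, 0.1, 0.4]
gripper_width: 12.1
gripper_force: 49.1
```

Call:
{"method": "drive_tool", "body": {"translation": [[6,30,0],[14,70,0],[23,115,0],[32,160,0],[41,205,0],[50,250,0],[59,295,0],[68,340,0],[77,385,0],[86,430,0],[95,470,0],[102,505,0]], "twist": [[0,0,0],[0,0,-0.01],[0,0,-0.02],[0,0,-0.03],[0,0,-0.04],[0,0,-0.05],[0,0,-0.06],[0,0,-0.07],[0,0,-0.08],[0,0,-0.09],[0,0,-0.1],[0,0,-0.1]], "hand": [5,5,5,5,5,5,5,5,5,5,5,5]}}

```text
time_s: 33.95
tool_pos: [544.8, 162.2, 162.5]
tcp_rot: [-0.001, 0.46, 0.888, -0.001]
contact_force: [1.5, 0.5, 0.0]
gripper_width: 12.4
gripper_force: 49.1
```

Call:
{"method": "drive_tool", "body": {"translation": [[3,15,0],[4,20,-10],[4,20,-10],[4,20,-10],[4,20,-10]], "twist": [[0,0,0],[0,0,0],[0,0,0],[0,0,0],[0,0,0]], "hand": [5,5,5,5,5]}}

```text
time_s: 34.45
tool_pos: [549.4, 178.8, 154.2]
tcp_rot: [-0.0, 0.461, 0.887, -0.0]
contact_force: [0.6, -0.6, 0.3]
gripper_width: 12.4
gripper_force: 49.1
```

Run:
```python
from h import *
d=held(); lanes(d)
```

```text
tcp [549.4 178.8 154.2] closing 0.612 rear px [[np.float64(150.5), np.int32(8)], [np.float64(150.0), np.int32(60)]] rear along/across [-112.   -55.8] mid along -64.0 skew -0.147 w 12.380225814254082
slot: lane 2.04 along 78.3 (seat 80) angle 0.003 [17. 89.] [442. 233.]
slot: lane 3.02 along 78.6 (seat 80) angle -0.006 [15. 89.] [384. 234.]
slot: lane 1.07 along 77.4 (seat 80) angle -0.005 [19. 90.] [499. 231.]
slot: lane 0.39 along 40.4 (seat 80) angle 0.421 [145. 175.] [545. 147.]
```

```bash
sed -i "s/if (s\[i,0\]<325/if (s[i,0]>260 and s[i,2]<120 and s[i,0]<325/" h.py
python3 - <<'E'
from h import *
held()
E
```

```text
tcp [549.5 178.9 154.5] closing 0.612 rear px [[np.float64(320.6), np.int32(210)], [np.float64(324.0), np.int32(262)]] rear along/across [-45.8  -1. ] mid along 2.2 skew 0.062 w 12.163951059739825
```

Call:
{"method": "drive_tool", "body": {"translation": [[0,0,-30],[0,0,-60],[0,0,-78],[0,0,-86],[0,0,-91],[0,0,-95],[0,0,-98],[0,0,-100],[0,0,-100]], "twist": [[0,0,0],[0,0,0],[0,0,0],[0,0,0],[0,0,0],[0,0,0],[0,0,0],[0,0,0],[0,0,0]], "hand": [5,5,5,5,5,5,5,5,5]}}

```text
time_s: 35.45
tool_pos: [549.7, 180.2, 54.5]
tcp_rot: [0.0, 0.46, 0.888, 0.0]
contact_force: [0.2, -0.3, -0.6]
gripper_width: 12.5
gripper_force: 49.1
```

Call:
{"method": "drive_tool", "body": {"translation": [[0,0,0],[0,0,0],[0,0,0],[0,0,0],[0,0,30],[0,0,70],[0,0,110],[0,0,150],[0,0,180],[0,0,180],[0,0,180]], "twist": [[0,0,0],[0,0,0],[0,0,0],[0,0,0],[0,0,0],[0,0,0],[0,0,0],[0,0,0],[0,0,0],[0,0,0],[0,0,0]], "hand": [26,26,26,26,26,26,45,45,45,45,45]}}

```text
time_s: 36.55
tool_pos: [549.8, 180.2, 234.7]
tcp_rot: [0.0, 0.46, 0.888, 0.0]
contact_force: [-0.2, -0.5, -0.5]
gripper_width: 44.9
gripper_force: 0.0
```

Run:
```python
from h import *
d=shot('wrist','w10.png'); lanes(d)
```

```text
slot: lane 2.00 along 78.0 (seat 80) angle 0.005 [16. 88.] [412. 210.]
slot: lane 3.01 along 77.7 (seat 80) angle -0.004 [15. 88.] [368. 210.]
slot: lane 3.99 along 78.0 (seat 80) angle -0.008 [13. 88.] [323. 210.]
slot: lane 1.05 along 78.0 (seat 80) angle -0.004 [17. 89.] [455. 209.]
```

Call:
{"method": "drive_tool", "body": {"translation": [[-12,-30,0],[-26,-60,0],[-40,-92,0],[-54,-124,0],[-68,-156,0],[-82,-188,-10],[-96,-220,-20],[-110,-250,-40],[-116,-264,-60],[-116,-264,-60],[-116,-264,-60]], "twist": [[0,0,0.05],[0,0,0.1],[0,0,0.16],[0,0,0.22],[0,0,0.28],[0,0,0.34],[0,0,0.4],[0,0,0.45],[0,0,0.48],[0,0,0.48],[0,0,0.48]], "hand": [45,45,45,45,45,45,45,45,45,45,45]}}

```text
time_s: 37.7
tool_pos: [432.9, -83.7, 173.6]
tcp_rot: [-0.001, 0.237, 0.972, 0.0]
contact_force: [0.8, -0.3, 0.3]
gripper_width: 45.1
gripper_force: 0.0
```

Run:
```python
from h import *
st=robot.get_state(); print(st['tool_pos'].round(1))
d=shot('wrist','w11.png')
for o in handles(d,(0,0,640,480)): print(*o)
```

```text
[432.9 -83.7 173.6]
[434. -83.] [14. 89.] -0.472 [324. 215.]
[ 320. -263.] [76. 97.] -1.351 [ 76. 197.]
[393.  -8.] [12. 39.] -0.702 [384. 131.]
[363.  18.] [12. 26.] -0.705 [398.  80.]
[522. 120.] [ 89. 301.] -0.238 [583. 162.]
```

Call:
{"method": "drive_tool", "body": {"translation": [[0,0,-40],[0,0,-80],[0,0,-115],[0,0,-140],[0,0,-155],[0,0,-165],[0,0,-170],[0,0,-170],[0,0,-170]], "twist": [[0,0,0],[0,0,0],[0,0,0],[0,0,0],[0,0,0],[0,0,0],[0,0,0],[0,0,0],[0,0,0]], "hand": [45,45,45,45,45,45,45,45,45]}}

```text
time_s: 38.65
tool_pos: [434.2, -83.8, 4.9]
tcp_rot: [0.001, 0.236, 0.972, -0.0]
contact_force: [0.3, 0.5, -0.3]
gripper_width: 45.0
gripper_force: 0.0
```

Call:
{"method": "drive_tool", "body": {"translation": [[0,0,0],[0,0,0],[0,0,0],[0,0,0],[0,0,0],[0,0,0],[0,0,40],[0,0,80],[0,0,120],[0,0,160],[0,0,160],[0,0,160]], "twist": [[0,0,0],[0,0,0],[0,0,0],[0,0,0],[0,0,0],[0,0,0],[0,0,0],[0,0,0],[0,0,0],[0,0,0],[0,0,0],[0,0,0]], "hand": [5,5,5,5,5,5,5,5,5,5,5,5], "newtons": 50}}

```text
time_s: 39.85
tool_pos: [434.0, -84.0, 165.1]
tcp_rot: [0.001, 0.236, 0.972, 0.0]
contact_force: [0.1, -0.2, -1.1]
gripper_width: 12.3
gripper_force: 49.5
```

Call:
{"method": "drive_tool", "body": {"translation": [[8,25,0],[18,53,0],[28,81,0],[38,109,0],[48,137,0],[58,165,0],[68,193,0],[76,220,0],[83,241,-10],[83,241,-10],[83,241,-10],[83,241,-10]], "twist": [[0,0,-0.05],[0,0,-0.1],[0,0,-0.16],[0,0,-0.22],[0,0,-0.28],[0,0,-0.34],[0,0,-0.4],[0,0,-0.45],[0,0,-0.48],[0,0,-0.48],[0,0,-0.48],[0,0,-0.48]], "hand": [5,5,5,5,5,5,5,5,5,5,5,5]}}

```text
time_s: 41.05
tool_pos: [515.8, 156.3, 153.6]
tcp_rot: [-0.001, 0.46, 0.888, -0.001]
contact_force: [-0.4, -0.4, -1.5]
gripper_width: 12.4
gripper_force: 49.4
```

Run:
```python
from h import *
d=held(); lanes(d)
```

```text
tcp [515.8 156.3 153.6] closing 0.614 rear px [[np.float64(320.2), np.int32(210)], [np.float64(323.5), np.int32(262)]] rear along/across [-45.7  -1.2] mid along 2.3 skew 0.059 w 12.444149717152428
slot: lane 2.07 along 78.5 (seat 80) angle 0.000 [19. 89.] [501. 234.]
slot: lane 3.04 along 78.0 (seat 80) angle -0.006 [17. 88.] [442. 235.]
slot: lane 4.03 along 78.3 (seat 80) angle -0.008 [15. 88.] [384. 235.]
slot: lane 0.86 along 46.5 (seat 80) angle 0.455 [ 95. 172.] [570. 179.]
```

Lowering the brush, then a close look over the whole caddy to check the seats and the knob.

Call:
{"method": "drive_tool", "body": {"translation": [[0,0,-30],[0,0,-60],[0,0,-78],[0,0,-86],[0,0,-91],[0,0,-95],[0,0,-98],[0,0,-100],[0,0,-100]], "twist": [[0,0,0],[0,0,0],[0,0,0],[0,0,0],[0,0,0],[0,0,0],[0,0,0],[0,0,0],[0,0,0]], "hand": [5,5,5,5,5,5,5,5,5]}}

```text
time_s: 42.0
tool_pos: [516.7, 157.2, 54.5]
tcp_rot: [0.0, 0.46, 0.888, 0.0]
contact_force: [0.3, -0.1, -0.2]
gripper_width: 12.3
gripper_force: 49.4
```

Call:
{"method": "drive_tool", "body": {"translation": [[0,0,0],[0,0,0],[0,0,0],[0,0,0],[0,0,30],[0,0,70],[0,0,110],[0,0,150],[10,30,180],[20,60,210],[20,80,230],[20,80,240]], "twist": [[0,0,0],[0,0,0],[0,0,0],[0,0,0],[0,0,0],[0,0,0],[0,0,0],[0,0,0],[0,0,0],[0,0,0],[0,0,0],[0,0,0]], "hand": [26,26,26,26,26,26,45,45,45,45,45,45]}}

```text
time_s: 43.2
tool_pos: [537.1, 239.5, 295.9]
tcp_rot: [0.001, 0.459, 0.888, 0.001]
contact_force: [0.6, -0.1, 0.0]
gripper_width: 45.1
gripper_force: 0.0
```

Call:
{"method": "drive_tool", "body": {"translation": [[0,0,0],[0,0,0],[0,0,0]], "twist": [[0,0,0],[0,0,0],[0,0,0]], "hand": [45,45,45]}}

```text
time_s: 43.5
tool_pos: [536.1, 236.2, 293.2]
tcp_rot: [-0.001, 0.461, 0.888, -0.001]
contact_force: [0.6, -0.5, 0.1]
gripper_width: 45.2
gripper_force: 0.0
```

Run:
```python
from h import *
st=robot.get_state(); d=shot('wrist','w12.png'); print(st['tool_pos'].round(1),st['q'].round(2)); lanes(d)
P,ok=pts(d); m=(P[...,2]>128)&(P[...,2]<145)&ok
g=(np.hypot(P[...,0]-476,P[...,1]-352)<30)&m; print('knob',g.sum(),P[g].mean(0).round(1))
for i in range(5):
    for s in (-40,0,40):
        c=HUB+U*(80+s)+Y*(80-40*i); k=(np.hypot(P[...,0]-c[0],P[...,1]-c[1])<4)&ok; print(i+1,s,P[k][:,2].mean().round(1) if k.any() else None, end='; ')
```

```text
[536.1 236.2 293.2] [ 0.42  0.34  0.28  1.52 -0.    1.37]
slot: lane 2.01 along 76.6 (seat 80) angle 0.002 [15. 90.] [378. 246.]
slot: lane 2.99 along 76.9 (seat 80) angle 0.006 [14. 90.] [341. 246.]
slot: lane 4.00 along 76.6 (seat 80) angle -0.013 [14. 90.] [305. 246.]
slot: lane 4.98 along 76.9 (seat 80) angle 0.005 [15. 90.] [269. 245.]
slot: lane 1.04 along 75.8 (seat 80) angle -0.004 [16. 89.] [414. 245.]
knob 486 [476.9 351.2 135.4]
1 -40 58.8; 1 0 63.0; 1 40 62.8; 2 -40 56.7; 2 0 63.2; 2 40 62.7; 3 -40 57.3; 3 0 62.9; 3 40 62.8; 4 -40 57.7; 4 0 63.0; 4 40 62.8; 5 -40 57.6; 5 0 62.7; 5 40 62.8;
```

View pics/w12.png

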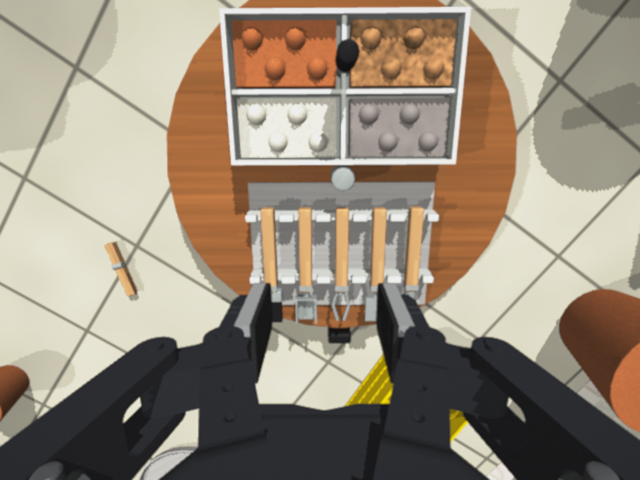

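The picture shows all five handles (px x = 269, 305, 341, 378, 414) down in their lanes. The handle tops measure 63 mm, which is fully seated, and the heads point outwards. The knob is at (347,55). I'll grip it next.

Call:
{"method": "drive_tool", "body": {"translation": [[-15,30,-20],[-30,60,-40],[-45,90,-60],[-60,116,-80],[-60,116,-110],[-60,116,-140],[-60,116,-165],[-60,116,-185],[-60,116,-196],[-60,116,-196],[-60,116,-196]], "twist": [[0,0,0],[0,0,0],[0,0,0],[0,0,0],[0,0,0],[0,0,0],[0,0,0],[0,0,0],[0,0,0],[0,0,0],[0,0,0]], "hand": [50,50,50,50,50,50,50,50,50,50,50]}}

```text
time_s: 44.65
tool_pos: [476.8, 353.0, 98.8]
tcp_rot: [0.0, 0.461, 0.888, 0.0]
contact_force: [-0.0, 0.2, 0.4]
gripper_width: 49.8
gripper_force: 0.0
```

Call:
{"method": "drive_tool", "body": {"translation": [[0,0,0],[0,0,0],[0,0,0],[0,0,0],[0,0,0],[0,0,0],[0,0,0],[0,0,0]], "twist": [[0,0,0],[0,0,0],[0,0,0],[0,0,0],[0,0,0],[0,0,0],[0,0,0],[0,0,0]], "hand": [10,10,10,10,10,10,10,10], "newtons": 40}}

```text
time_s: 45.45
tool_pos: [477.0, 353.4, 99.4]
tcp_rot: [0.0, 0.46, 0.888, 0.001]
contact_force: [-1.3, -1.5, 6.1]
gripper_width: 17.1
gripper_force: 39.5
```

Run:
```python
from h import *
print(robot.get_state()['contact_force'].round(1))
t0=2.190; n=60
w=np.r_[np.linspace(.2,1,6),np.ones(n-14),np.linspace(1,.15,8)]; a=np.cumsum(w)/w.sum()*2*np.pi
X=np.vstack([[0,0],np.c_[105*(np.cos(t0+a)-np.cos(t0)),105*(np.sin(t0+a)-np.sin(t0))].round()])
for c in range(5):
    print([[int(x),int(y),0] for x,y in X[c*12+1:c*12+13]-X[c*12]])
```

```text
[-1.3 -1.5  6.1]
[[-2, -1, 0], [-5, -4, 0], [-10, -8, 0], [-16, -14, 0], [-23, -22, 0], [-29, -32, 0], [-35, -43, 0], [-39, -54, 0], [-42, -66, 0], [-44, -78, 0], [-44, -90, 0], [-43, -102, 0]]
[[3, -12, 0], [7, -24, 0], [12, -35, 0], [19, -45, 0], [26, -54, 0], [35, -63, 0], [45, -70, 0], [55, -77, 0], [66, -82, 0], [78, -85, 0], [90, -88, 0], [102, -88, 0]]
[[12, 0, 0], [24, 2, 0], [36, 5, 0], [47, 10, 0], [58, 16, 0], [68, 23, 0], [77, 31, 0], [85, 40, 0], [92, 50, 0], [97, 61, 0], [102, 72, 0], [105, 84, 0]]
[[2, 12, 0], [2, 24, 0], [1, 36, 0], [-2, 48, 0], [-6, 60, 0], [-11, 71, 0], [-17, 81, 0], [-25, 90, 0], [-33, 99, 0], [-43, 107, 0], [-53, 113, 0], [-64, 118, 0]]
[[-12, 4, 0], [-24, 6, 0], [-36, 7, 0], [-48, 7, 0], [-60, 5, 0], [-70, 3, 0], [-79, 0, 0], [-86, -4, 0], [-92, -7, 0], [-96, -9, 0], [-99, -11, 0], [-100, -12, 0]]
```

Call:
{"method": "drive_tool", "body": {"translation": [[-2,-1,0],[-5,-4,0],[-10,-8,0],[-16,-14,0],[-23,-22,0],[-29,-32,0],[-35,-43,0],[-39,-54,0],[-42,-66,0],[-44,-78,0],[-44,-90,0],[-43,-102,0]], "twist": [[0,0,0],[0,0,0],[0,0,0],[0,0,0],[0,0,0],[0,0,0],[0,0,0],[0,0,0],[0,0,0],[0,0,0],[0,0,0],[0,0,0]], "hand": [10,10,10,10,10,10,10,10,10,10,10,10]}}

```text
time_s: 46.65
tool_pos: [433.0, 251.5, 99.3]
tcp_rot: [-0.0, 0.46, 0.888, 0.001]
contact_force: [-0.9, 3.0, 9.5]
gripper_width: 16.6
gripper_force: 40.2
```

Run:
```python
from h import *
d=shot('wrist','turn.png'); s=robot.get_state(); print(s['tool_pos'].round(1),s['contact_force'].round(1),s['gripper_width'],s['q'].round(2))
v=s['tool_pos'][:2]-HUB; print(np.hypot(*v),np.arctan2(v[1],v[0]))
```

```text
[433.4 249.3  99.3] [-0.9 -0.9 12.3] 16.858270743665145 [ 0.52  0.28 -0.31  0.98 -0.    1.48]
105.47649539360921 -2.9674114872217254
```

Call:
{"method": "drive_tool", "body": {"translation": [[3,-12,0],[7,-24,0],[12,-35,0],[19,-45,0],[26,-54,0],[35,-63,0],[45,-70,0],[55,-77,0],[66,-82,0],[78,-85,0],[90,-88,0],[102,-88,0]], "twist": [[0,0,0],[0,0,0],[0,0,0],[0,0,0],[0,0,0],[0,0,0],[0,0,0],[0,0,0],[0,0,0],[0,0,0],[0,0,0],[0,0,0]], "hand": [10,10,10,10,10,10,10,10,10,10,10,10]}}

```text
time_s: 47.9
tool_pos: [535.4, 162.2, 99.3]
tcp_rot: [0.0, 0.461, 0.888, -0.0]
contact_force: [-3.0, -5.2, 12.8]
gripper_width: 17.0
gripper_force: 40.6
```

Call:
{"method": "drive_tool", "body": {"translation": [[12,0,0],[24,2,0],[36,5,0],[47,10,0],[58,16,0],[68,23,0],[77,31,0],[85,40,0],[92,50,0],[97,61,0],[102,72,0],[105,84,0]], "twist": [[0,0,0],[0,0,0],[0,0,0],[0,0,0],[0,0,0],[0,0,0],[0,0,0],[0,0,0],[0,0,0],[0,0,0],[0,0,0],[0,0,0]], "hand": [10,10,10,10,10,10,10,10,10,10,10,10]}}

```text
time_s: 49.1
tool_pos: [640.0, 247.1, 99.3]
tcp_rot: [-0.0, 0.46, 0.888, -0.0]
contact_force: [-5.1, -2.4, 12.0]
gripper_width: 17.3
gripper_force: 40.5
```

Run:
```python
from h import *
t=shot('top','turn2.png'); P,ok=pts(t)
s=robot.get_state(); v=s['tool_pos'][:2]-HUB; print(np.hypot(*v),np.arctan2(v[1],v[0]),s['contact_force'].round(1))
m=(P[...,2]>57)&(P[...,2]<70)&ok
for o in handles(t,(80,160,260,345),63): print(*o)
```

```text
104.71160199970112 -0.1714483726118947 [-5.   0.8  9.5]
[449. 201.] [16. 87.] -0.189 [190. 291.]
[456. 240.] [17. 87.] -0.187 [173. 288.]
[643. 191.] [95. 56.] 1.373 [196. 207.]
[544. 164.] [375. 194.] 0.082 [206. 251.]
```

The slot is following the knob (angle -0.19 against the knob at -0.17, which agrees). Continuing the turn.

Call:
{"method": "drive_tool", "body": {"translation": [[2,12,0],[2,24,0],[1,36,0],[-2,48,0],[-6,60,0],[-11,71,0],[-17,81,0],[-25,90,0],[-33,99,0],[-43,107,0],[-53,113,0],[-64,118,0]], "twist": [[0,0,0],[0,0,0],[0,0,0],[0,0,0],[0,0,0],[0,0,0],[0,0,0],[0,0,0],[0,0,0],[0,0,0],[0,0,0],[0,0,0]], "hand": [10,10,10,10,10,10,10,10,10,10,10,10]}}

```text
time_s: 50.35
tool_pos: [576.6, 364.4, 99.4]
tcp_rot: [0.001, 0.461, 0.888, -0.0]
contact_force: [1.8, -5.7, 9.3]
gripper_width: 17.3
gripper_force: 40.6
```

Call:
{"method": "drive_tool", "body": {"translation": [[-12,4,0],[-24,6,0],[-36,7,0],[-48,7,0],[-60,5,0],[-70,3,0],[-79,0,0],[-86,-4,0],[-92,-7,0],[-96,-9,0],[-99,-11,0],[-100,-12,0]], "twist": [[0,0,0],[0,0,0],[0,0,0],[0,0,0],[0,0,0],[0,0,0],[0,0,0],[0,0,0],[0,0,0],[0,0,0],[0,0,0],[0,0,0]], "hand": [10,10,10,10,10,10,10,10,10,10,10,10]}}

```text
time_s: 51.55
tool_pos: [477.0, 353.4, 99.4]
tcp_rot: [0.001, 0.46, 0.888, 0.001]
contact_force: [2.3, 1.6, 5.5]
gripper_width: 17.2
gripper_force: 40.3
```

Call:
{"method": "drive_tool", "body": {"translation": [[0,0,0],[0,0,0],[0,0,0],[0,0,0],[0,0,0],[0,0,0],[0,0,0],[0,0,30],[0,0,70],[0,0,110]], "twist": [[0,0,0],[0,0,0],[0,0,0],[0,0,0],[0,0,0],[0,0,0],[0,0,0],[0,0,0],[0,0,0],[0,0,0]], "hand": [10,10,10,45,45,45,45,45,45,45]}}

```text
time_s: 52.55
tool_pos: [476.0, 352.8, 209.0]
tcp_rot: [-0.0, 0.46, 0.888, -0.001]
contact_force: [0.6, 0.6, -0.3]
gripper_width: 45.2
gripper_force: 0.0
```

Call:
{"method": "drive_tool", "body": {"translation": [[15,-30,20],[30,-60,50],[45,-90,70],[60,-116,86],[60,-116,86],[60,-116,86],[60,-116,86]], "twist": [[0,0,0],[0,0,0],[0,0,0],[0,0,0],[0,0,0],[0,0,0],[0,0,0]], "hand": [45,45,45,45,45,45,45]}}

```text
time_s: 53.25
tool_pos: [536.0, 237.6, 293.4]
tcp_rot: [-0.001, 0.46, 0.888, -0.0]
contact_force: [0.6, 0.5, -0.7]
gripper_width: 45.0
gripper_force: 0.0
```

Run:
```python
from h import *
d=shot('wrist','w13.png'); lanes(d)
P,ok=pts(d); m=(P[...,2]>128)&(P[...,2]<145)&ok
g=(np.hypot(P[...,0]-476,P[...,1]-352)<30)&m; print('knob',g.sum(),P[g].mean(0).round(1))
for i in range(5):
    for s in (0,40):
        c=HUB+U*(80+s)+Y*(80-40*i); k=(np.hypot(P[...,0]-c[0],P[...,1]-c[1])<4)&ok; print(i+1,s,P[k][:,2].mean().round(1) if k.any() else None, end='; ')
t=shot('top','t9.png'); P,ok=pts(t); m=(P[...,2]>19)&(P[...,2]<30)&ok; m[:, :360]=0;m[:,425:]=0;m[:175]=0;m[245:]=0
print('pad',P[m].mean(0))
for n in ('top0','t9'):
    q=dict(np.load(f'pics/{n}.npz')); 
a=np.load('pics/top0.npz')['img'];b=t['img']; cv2.imwrite('pics/fin.png',np.hstack([b[60:340,60:560]])[:,:,::-1])
```

```text
slot: lane 2.00 along 78.0 (seat 80) angle -0.011 [15. 90.] [376. 247.]
slot: lane 1.06 along 76.6 (seat 80) angle -0.013 [16. 90.] [412. 247.]
slot: lane 3.03 along 77.2 (seat 80) angle -0.010 [15. 90.] [340. 247.]
slot: lane 4.01 along 77.5 (seat 80) angle -0.012 [14. 90.] [304. 247.]
slot: lane 5.00 along 76.3 (seat 80) angle -0.013 [15. 91.] [267. 246.]
knob 485 [477.7 351.9 135.4]
1 0 63.3; 1 40 63.0; 2 0 63.2; 2 40 62.9; 3 0 62.8; 3 40 63.0; 4 0 63.0; 4 40 62.9; 5 0 63.1; 5 40 62.5; pad [ 637.19653147 -271.52107104   24.84058013]
```

View pics/w13.png

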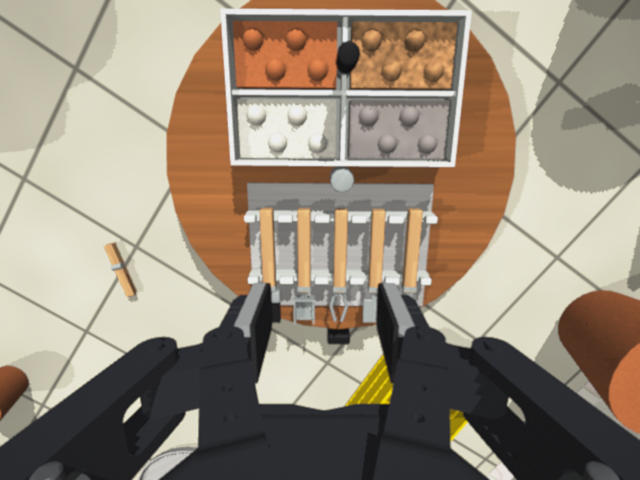

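The slot faces the post again at (339,336), within about 0.01 rad. All five instruments are still down in their lanes at 63 mm, and the pad is centred in the tray. Handing in.

```bash
python3 -c "
from cell import robot
print(robot.finish_job())"
```

```text
the job is handed in; nothing more can be done
None
```

The pad lies flat in the middle of the tray, all five instruments are fully down in lanes 1–5 with heads outwards, and the caddy has made one full turn back to the index post (within about 0.01 rad); job handed in.

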